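# Hook the holder over the bin rim and push the locating slide home

### The arm

A 7-joint arm with a two-finger parallel gripper is mounted at the origin on a cart in front of the work surface, level with it; the furniture and walls round the work are solid. World frame = base frame: x ahead of the robot, y to its left, z up, the work surface at z = 0. Lengths are in mm, angles in rad, forces in N, time in s.
With the tool pointing down it reaches from about 400 to 875 mm from the base axis. Payload 19.3 kg.
Tool frame: the origin (TCP) lies midway between the tips of the shut fingers; the grasp point (between the pads) lies 19 mm behind it; z points along the fingers, y is the direction in which the jaws open and shut (so a half turn about z gives the same grasp; the last joint's range is limited). The gripper opens to 85 mm and grips with 20 to 120 N. Pads are 22 mm wide; open, the fingers measure 114 mm over their backs; the gripper's body (76 mm by 85 mm) begins 54 mm behind the grasp point. The pads swing forward as they close: fully open they stand 13 mm farther back than shut.
Start: joints at [-1.381, 0.521, -0.036, 1.599, 0.021, 1.021, -0.113], TCP at [160.574, 604.012, 231.291] pointing down, gripper open.
Joint ranges: [-2.91, 2.91], [-0.3, 2.13], [-1.5, 1.42], [0.17, 2.43], [-1.26, 4.41], [0.16, 1.93], [-2.52, 2.52]. Speed limits (rad/s): [1.89, 1.89, 2.39, 2.39, 3.01, 3.01, 3.01].

### API

Orientations are given as [roll, pitch, yaw] about the fixed x, y, z axes, in that order (R = Rz(yaw) Ry(pitch) Rx(roll)).
In Python, from plant import arm gives the robot as it stands. The module is installed in compiled form; this text tells all that it offers. Calls block until the motion is done:
- arm.move_to(position, orientation): joint-space move of the TCP to a pose.
- arm.movel(position, ori=None, speed=150): straight line of the TCP; ori=None keeps the orientation; speed is the mean speed in mm/s.
- arm.move_joints(angles): joint-space move.
- arm.open_gripper() and arm.close(): open the fingers fully, or close them until they stop; the grip force is fixed at half the most.
- arm.wait(seconds).
- arm.solve_ik(position, orientation): joint angles nearest the present ones, or None.
- arm.observe(): the state.
- arm.camera(name): name is "side" or "top" or "wrist"; returns a dict with "frame" (384x512x3 uint8, red, green, blue), "depth" (384x512 float32, mm along the optical axis (not along the pixel's ray), 0 where there is no reading), "vfov" (degrees; the focal length in pixels is half the picture's height over the tangent of half this angle, whatever the lens; pixels are square), "cx", "cy" (the principal point, pixels), "origin" and "rotation" of the camera in the world. Camera axes: x right, y down, z forward; pixel columns grow to the right and rows downward; lengths in mm; the calibration is good to about 2 mm. A picture is of the moment at which its call begins.
A pose or a line that the arm cannot do raises arm.IKError and nothing moves.
- arm.finish_job(): hands the job in, once; it reports no verdict.
Trained networks look in a picture, given as the dict that the camera call returned (one of the last four; its "shot" number tells which), for a name from the list of things; names that differ only in an ending like _2 or _b are one class to them, and where a whole thing is asked for, a point or a joint stands for the part that bears it (a point fixed in the world has none). Each returns a list of dicts, best first, with "confidence" (0 to 1); they miss things now and then, are a little off and sometimes report something else, mostly with a low value. They report only what shows in the picture. A call takes as long as a camera call. They do not tell look-alikes from the thing itself.
- arm.search_frame(picture, query): "point" ([x, y, z] in mm, in world coordinates, good to about 4 mm: the middle of the surface that is visible of it).
- arm.spot_point(picture, query): "point" ([x, y, z] in mm, in world coordinates, good to about 4 mm: a listed point, or the origin of a listed thing).
The state is a dict: "t": time; "q": joint angles; "qd": joint speeds; "joint_torque": joint torques, N m; "eef_pos": TCP position; "tool_rot": TCP orientation; "force": force on the tool from outside, world axes, zero at the start; "torque": the same for the moment, N m; "finger_gap": opening from 0.0 (shut) to 1.0 (fully open).
Only numpy, scipy, OpenCV 4.12 (cv2) and the standard library are available. Lean on these libraries where they do the work, as an engineer would, in place of code of your own. Each camera call takes 0.05 s, during which the arm holds its last target. There are 200 camera calls.

### The job

Pick up the sheet-steel holder by its black grip and hook its bent lip over the far wall of the grey bin, to the right of the clamp, so that the holder hangs inside the bin with the lip fully down on the rim. Keeping it hooked, slide it left along the rim until it has pushed the little steel locating slide fully home in its clamp, seat it against that stop for a moment with a push of about 15 N (never over 25 N), and leave it hanging there. Touch the bin and its slide only with the holder, gently, and leave the other things on the table alone.

Things in the scene. Friction and masses are not known exactly. Their poses are not given: they have to be found in the camera images.
- bin: Fixed open bin of grey plastic, 130 (x) x 250 (y) x 110 mm high, walls and floor 5 mm thick; three black clips lie fixed on its floor (up to 36 mm above the table). Origin: centre of its underside, on the table; +x from the near to the far wall, +y to the left along the walls, z up. The far wall's middle plane is at x = +62.5 mm, its rim at z = 110 mm.
- rim (a point): Top of the bin's far wall, mid-thickness, half-way along; axes as the bin's. A dark steel clamp block (27 x 30 mm, 17 mm higher than the rim) is tightened on the wall left of here: its right-hand face lies 35 to 95 mm to +y of this point; where is not measured. The locating slide sticks out of that face to the right, inside the wall, its front 18 to 22 mm out at the start.
- bare_rim (a point): Point on the same rim 65 mm to the right (-y) of rim; the rim is bare for 60 mm either side of it, so the holder fits on there at first.
- locating_slide (a joint): Travel of a steel pad (8 mm along the wall, 14 mm across, 36 mm high, from 4 mm above the rim down, inside the far wall) on a rod in the clamp block: 0 = fully out, 0.012 m = fully home, a dead stop. It moves to the bin's +y when pushed with about 4 N, has no spring and stays where it is left; starts between 0 and 0.004. The clamp does not give.
- holder: Loose hook-on holder of 3 mm sheet steel, 0.2 to 0.4 kg, upright on the table: a pocket 50 (x) x 80 (y) x 55 mm high, whose back plate rises on the +x side and is bent over into a lip. Origin: centre of the pocket's underside; x towards the lip, z up. A black grip stands on the lip's bridge. The left edge (y = +40 mm) beside the lip is flat and meets the slide.
- lip_seat (a point): Middle of the underside of the lip's bridge, which comes to rest on the rim: 27.5 mm to +x of and 82 mm above the holder's origin. The slot between back plate and lip is 9 mm wide (x), 20 mm deep; the lip ends, slightly flared, 28 mm below here. With the holder's x along the bin's x the lip goes over the outside of the far wall.
- holder_grip (a point): centre of the holder's black grip, 10 mm thick (x) x 40 mm wide (y) x 44 mm high; it lies 26.5 mm to +x and 107 mm above the holder's origin; 21 mm of grip are free below it, above the bridge.
- hex_key: bystander: black hex key, 33 x 98 x 7 mm, lying on the table; origin centre of underside
- spare_punch: bystander: dark punch, 16 mm thick, 53 mm tall, standing on the table; origin centre of underside
- gauge_block: bystander: steel gauge block, 22 x 56 x 12 mm, lying on the table; origin centre of underside
Things that resemble listed ones, but are neither listed nor needed, are in the scene too. Of the things that look like the holder, take the one that is farthest to the robot's left at the start.

How it is judged (in metres and radians):
On the way, in this order (a step that is already met when the one before it is completed fails the run):
1. the lip is hooked over the far rim and down on it, the holder inside the bin, the locating slide not yet home (z of lip_seat in the frame of rim between -0.003 and 0.004 m and x of lip_seat in the frame of rim between -0.004 and 0.004 m and angle between holder's own z axis and vertical below 0.2 rad and value of joint locating_slide below 0.008 m), for 0.2 s.
2. the hooked holder, down on the rim, has pushed the locating slide home and is seated against it with more than 10 N (z of lip_seat in the frame of rim between -0.003 and 0.004 m and value of joint locating_slide above 0.0105 m and contact force between holder and locating_slide above 10 N), for 0.3 s.
At the end, for the whole second after the job is handed in: The holder hangs at rest inside the bin, its lip over the far wall and down on the rim (within 3 mm in height, 4 mm across, less than 0.2 rad tilted or turned), and the locating slide is home (over 10.5 of its 12 mm) (z of lip_seat in the frame of rim between -0.003 and 0.003 m and x of lip_seat in the frame of rim between -0.004 and 0.004 m and y of lip_seat in the frame of rim between -0.025 and 0.055 m and angle between the x axis of holder and the x axis of bin, either way round below 0.2 rad and angle between holder's own z axis and vertical below 0.2 rad and value of joint locating_slide above 0.0105 m and linear speed of holder below 0.02 m/s); the robot touches nothing.
It fails at once if the holder is pushed against the locating slide with more than 25 N (contact force between holder and locating_slide above 25 N).
It fails at once if the holder is dropped or rammed on the bin, with more than 40 N in all its contacts together (contact force between holder and bin above 40 N).
It fails at once if the fingers push on the bin, its clamp or slide (contact force between the fingers and bin above 3 N).
It fails at once if the rest of the arm or gripper pushes on the bin (contact force between the arm and bin above 3 N).
It fails at once if a bystander is moved by more than 30 mm (distance of any of hex_key, spare_punch, gauge_block from where it was at the start of the episode above 0.03 m).
It also fails if it takes over 70 s, if anything falls off the work surface, if the arm or the gripper's body presses on something with over 40 N, if the wrist force passes 120 N, or if a joint passes its speed limit or range.

## Working session

There is one attempt and no reset: what is moved stays moved. The work goes in short steps, each a Python script; the robot and the scene stay as the last script left them, time stands still between calls to the robot, and variables do not carry over. Pictures are saved under pics/ and viewed, about 8 in all and at most 12, crops included, and the job is handed in when it is done.

```bash
mkdir -p pics
cat > h.py <<'E'
import numpy as np, cv2
from plant import arm
def save(p,n): cv2.imwrite(f'pics/{n}.png',p['frame'][:,:,::-1])
def cloud(p):
    d=p['depth'];H,W=d.shape;f=H/2/np.tan(np.radians(p['vfov'])/2)
    v,u=np.mgrid[:H,:W]
    c=np.stack([(u-p['cx'])/f*d,(v-p['cy'])/f*d,d],-1)
    w=c@np.array(p['rotation']).T+np.array(p['origin']); w[d==0]=np.nan
    return w
E
python3 - <<'E'
from h import *
np.set_printoptions(precision=1,suppress=True)
o=arm.observe(); print(o['t'],o['eef_pos'],o['tool_rot'])
ims=[]
for n in ['top','side']:
    p=arm.camera(n); ims.append(p['frame']); np.savez(f'pics/{n}.npz',**{k:p[k] for k in p})
    print(n,p['origin'],p['vfov'],p['cx'],p['cy'])
    for q in ['holder','bin','locating_slide','hex_key','spare_punch','gauge_block']:
        print(q,[(np.array(r['point']),round(r['confidence'],2)) for r in arm.search_frame(p,q)])
    for q in ['rim','bare_rim','lip_seat','holder_grip','bin','holder']:
        print(' pt',q,[(np.array(r['point']),round(r['confidence'],2)) for r in arm.spot_point(p,q)])
    save(p,n)
E
```

```text
0.0 [160.5 603.7 230.7] [-3.1  0.   2.9]
top [ 297.9  -36.2 1153.3] 55.143164051759136 247.11720125507532 188.34129400237035
holder [(array([ 454.9, -345.6,   32.9]), 0.88), (array([ 467.4, -218.7,   36.6]), 0.68)]
bin [(array([463.3, 138.2,  12.4]), 0.65)]
locating_slide [(array([ 464. , -217.6,   34.3]), 0.52)]
hex_key [(array([ 477.6, -115.7,    7.7]), 0.42)]
spare_punch [(array([618.3, -14.6,  13.7]), 0.6)]
gauge_block [(array([617. , -15.8,  14. ]), 0.62)]
 pt rim [(array([519.5, 118.3, 106.8]), 0.78)]
 pt bare_rim [(array([503.7,  62.2, 112.6]), 0.86)]
 pt lip_seat [(array([ 428.1, -346.9,   80.2]), 0.87), (array([ 479.9, -218.1,   81. ]), 0.69)]
 pt holder_grip [(array([ 482.3, -215.9,  110.3]), 0.81), (array([ 434.3, -346.9,  108.5]), 0.61), (array([ 602.9, -129. ,   -2.1]), 0.26)]
 pt bin [(array([453.8, 130. ,   3.5]), 0.64)]
 pt holder [(array([ 453.7, -213.1,   -0.1]), 0.97), (array([ 454.7, -338.2,    0.1]), 0.93)]
side [ 393.4 -766.9  563.1] 53.61709668786573 252.61034758874806 192.39011781092833
holder [(array([ 468.4, -222.4,   53.3]), 0.9), (array([ 446.6, -360.9,   56.6]), 0.86)]
bin [(array([447. ,  65.8,  61.1]), 0.86)]
locating_slide [(array([513.3, 155.4,  95.8]), 0.59)]
hex_key []
spare_punch []
gauge_block []
 pt rim [(array([520. , 118.3, 108.5]), 0.65)]
 pt bare_rim [(array([505. ,  55.6, 106. ]), 0.9)]
 pt lip_seat [(array([ 428.5, -347.4,   85.2]), 0.72), (array([ 484.6, -215.8,   82.6]), 0.63)]
 pt holder_grip [(array([ 432.9, -348. ,  109. ]), 0.87), (array([ 476.7, -217.2,  104.1]), 0.8)]
 pt bin [(array([454.2, 129.7,  -1.6]), 0.85), (array([ 595.6, -133.7,   -2.8]), 0.15)]
 pt holder [(array([ 454.6, -337.4,   -0.3]), 0.91), (array([ 455.8, -206.8,   -0.3]), 0.63)]
```

View pics/top.png

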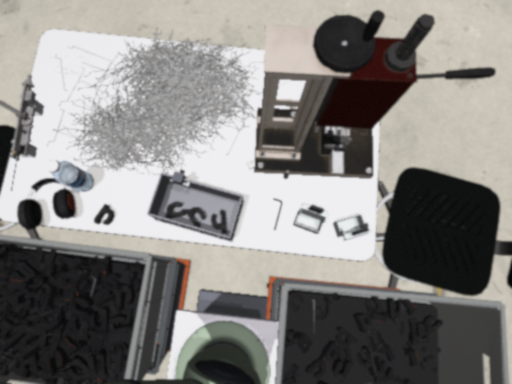

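View pics/side.png

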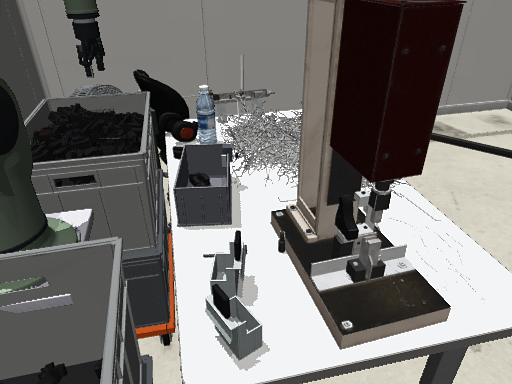

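Run:
```python
from h import *
np.set_printoptions(precision=3,suppress=True)
# obstacles near the holder, from saved pictures
for n in ['top','side']:
    p=dict(np.load(f'pics/{n}.npz')); w=cloud(p)
    for lo,hi in [(20,150),(150,400),(400,900)]:
        m=(w[...,2]>lo)&(w[...,2]<hi)&(abs(w[...,1]+210)<130)&(w[...,0]>505)
        print(n,lo,hi,m.sum(), np.nanmin(w[m][:,0]) if m.any() else None)
arm.movel([160.5,603.7,400])
for yaw in (-0.2+np.pi/2,-0.2-np.pi/2):
    for pos in ([440,110,380],[470,-215,330],[482,-217,95],[504,59,150],[520,118,130]):
        q=arm.solve_ik(pos,[np.pi,0,yaw]); print(round(yaw,2),pos,q)
```

```text
Traceback (most recent call last):
  File "h.py", line 8, in cloud
    w=c@np.array(p['rotation']).T+np.array(p['origin']); w[d==0]=np.nan
      ~~~~~~~~~~~~~~~~~~~~~~~~~~~^~~~~~~~~~~~~~~~~~~~~~
ValueError: operands could not be broadcast together with shapes (384,512) (3,)
```

```bash
sed -i "s/np.array(p\['rotation'\]).T/Rotation.from_euler('xyz',np.array(p['rotation'])).as_matrix().T/; 1a from scipy.spatial.transform import Rotation" h.py
python3 - <<'E'
from h import *
np.set_printoptions(precision=3,suppress=True)
for n in ['top','side']:
    p=dict(np.load(f'pics/{n}.npz')); w=cloud(p); print(p['rotation'])
    if n=='top': print(w[200,265],w[230,280],w[218,310])
    for lo,hi in [(20,150),(150,400),(400,900)]:
        m=(w[...,2]>lo)&(w[...,2]<hi)&(abs(w[...,1]+210)<130)&(w[...,0]>505)
        print(n,lo,hi,m.sum(), np.nanmin(w[m][:,0]) if m.any() else None)
arm.movel([160.5,603.7,400])
for yaw in (-0.2+np.pi/2,-0.2-np.pi/2):
    for pos in ([440,110,380],[470,-215,330],[482,-217,95],[504,59,150],[520,118,130]):
        q=arm.solve_ik(pos,[np.pi,0,yaw]); print(round(yaw,2),pos,None if q is None else np.array(q))
E
```

```text
[-2.932 -0.003 -1.462]
[511.5   -73.836  -3.468] [ 420.825 -129.701    1.965] [ 468.868 -220.385    0.962]
top 20 150 4071 586.5782523788499
top 150 400 2682 660.9209738077363
top 400 900 9526 648.761936590088
[-2.122  0.01  -0.222]
side 20 150 9603 589.0942245151945
side 150 400 11782 663.9198508572714
side 400 900 11092 663.762896345326
1.37 [440, 110, 380] [-0.881  0.1    0.561  1.83  -0.056  1.228 -0.504]
1.37 [470, -215, 330] [-0.313  0.329  0.825  1.779 -0.263  1.148  0.395]
1.37 [482, -217, 95] [-0.341  0.857  1.009  1.996 -0.979  0.88   1.023]
1.37 [504, 59, 150] [-0.62   0.507  0.522  2.003 -0.374  0.726 -0.068]
1.37 [520, 118, 130] [-0.638  0.556  0.419  1.949 -0.338  0.705 -0.215]
-1.77 [440, 110, 380] [ 0.675  0.273 -1.265  1.768  0.27   1.299  2.288]
-1.77 [470, -215, 330] [-0.527  0.505  1.241  1.786 -0.509  1.224 -2.483]
-1.77 [482, -217, 95] [-0.416  1.023  1.219  1.999 -1.157  1.066 -1.967]
-1.77 [504, 59, 150] [ 0.625  0.793 -1.275  1.943  0.867  1.106  1.919]
-1.77 [520, 118, 130] [ 0.493  0.876 -1.277  1.892  0.94   1.145  1.79 ]
```

Run:
```python
from h import *
np.set_printoptions(precision=1,suppress=True)
O=[np.pi,0,1.37]
ims=[]
for n,pos in [('bin',[490,95,380]),('hold',[470,-215,330])]:
    arm.move_to(pos,O)
    p=arm.camera('wrist'); np.savez(f'pics/w_{n}.npz',**p); ims.append(p['frame'])
    print(n,p['origin'],p['rotation'],arm.observe()['eef_pos'])
    for q in (['rim','bare_rim','bin'] if n=='bin' else ['lip_seat','holder_grip','holder']):
        print(' pt',q,[(np.array(r['point']),round(r['confidence'],2)) for r in arm.spot_point(p,q)])
    print([(np.array(r['point']),round(r['confidence'],2)) for r in arm.search_frame(p,'locating_slide')])
print(arm.observe()['t'])
cv2.imwrite('pics/w1.png',cv2.resize(np.vstack(ims),(400,600))[:,:,::-1])
cv2.imwrite('pics/wb.png',ims[0][:,:,::-1])
```

```text
bin [505.5 174.5 523.3] [ 2.8  0.  -0.2] [490.   96.  379.9]
 pt rim [(array([518.9, 121.4, 109.8]), 0.77)]
 pt bare_rim [(array([504.3,  52. , 111.1]), 0.96)]
 pt bin [(array([454.4, 130.9,   1.9]), 0.9)]
[(array([512. , 161.9, 102.5]), 0.49)]
hold [ 486.1 -135.6  473.5] [ 2.8  0.  -0.2] [ 470.7 -213.7  330. ]
 pt lip_seat [(array([ 425.7, -343.5,   79.3]), 0.94), (array([ 482.7, -218.1,   81.4]), 0.73)]
 pt holder_grip [(array([ 473.7, -222.5,  106.2]), 0.86), (array([ 431. , -347.5,  105.9]), 0.6)]
 pt holder [(array([ 451.4, -336.7,   -3.1]), 0.89), (array([ 456.3, -209.4,   -2.6]), 0.61)]
[(array([ 591.2, -132.9,   27.6]), 0.26)]
6.45
```

View pics/w1.png

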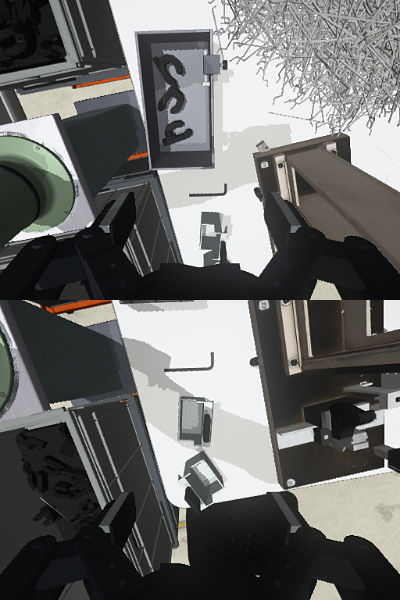

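Run:
```python
from h import *
np.set_printoptions(precision=1,suppress=True)
def rect(name,w,m):
    P=w[m][:,:2].astype(np.float32); r=cv2.minAreaRect(P)
    print(name,len(P),'z',np.percentile(w[m][:,2],[2,50,98]),'c',np.array(r[0]),'size',np.array(r[1]),'ang',round(r[2],1), 'rad',round(np.radians(r[2]),3),round(np.radians(r[2]-90),3))
W={n:cloud(dict(np.load(f'pics/{f}.npz'))) for n,f in [('wh','w_hold'),('wb','w_bin'),('top','top'),('side','side')]}
for n in ['wh','wb','top','side']:
    w=W[n]; x,y,z=w[...,0],w[...,1],w[...,2]
    near=(abs(x-465)<70)&(abs(y+215)<62)&(np.hypot(x-430,y+347)>75)
    rect(n+' griptop',w,near&(z>122)&(z<140)); rect(n+' grip',w,near&(z>95)&(z<140)); rect(n+' all',w,near&(z>20)&(z<140)); rect(n+' pocketrim',w,near&(z>49)&(z<60))
    b=(abs(x-454)<110)&(abs(y-130)<160)
    rect(n+' rim',w,b&(z>106)&(z<114)); rect(n+' clamp',w,b&(z>119)&(z<135))
    far=b&(z>105)&(z<114)
# wrist-bin: slide & rim points near the clamp
w=W['wb'];x,y,z=w[...,0],w[...,1],w[...,2]
a=-0.24
m=(abs(x-454)<110)&(abs(y-130)<160)&(z>106)&(z<114)
P=w[m]; far=P[(P[:,0]-454.5)*np.cos(a)+(P[:,1]-130.5)*np.sin(a)>50]
l=cv2.fitLine(far[:,:2].astype(np.float32),cv2.DIST_HUBER,0,.01,.01).ravel(); print('far line',len(far),l, 'yaw',np.arctan2(-l[0],l[1]))
```

```text
wh griptop 261 z [124.2 129.4 131.1] c [ 480.4 -217.4] size [40. 10.] ang 75.4 rad 1.316 -0.254
wh grip 297 z [100.1 129.1 131.1] c [ 480.5 -217.3] size [40.2 10. ] ang 75.4 rad 1.316 -0.255
wh all 1355 z [ 23.5  81.2 130.5] c [ 461.4 -212.3] size [80.  63.6] ang 75.2 rad 1.313 -0.258
wh pocketrim 297 z [49.7 55.8 59.7] c [ 461.4 -212.4] size [79.9 63.6] ang 75.2 rad 1.313 -0.258Traceback (most recent call last):
  File "<stdin>", line 12, in <module>
  File "<stdin>", line 5, in rect
    return _quantile_unchecked(
        a, q, axis, out, overwrite_input, method, keepdims, weights)
    return _ureduce(a,
                    func=_quantile_ureduce_func,
    ...<5 lines>...
                    overwrite_input=overwrite_input,
                    method=method)
    r = func(a, **kwargs)
    result = _quantile(arr,
                       quantiles=q,
    ...<2 lines>...
                       out=out,
                       weights=wgt)
    slices_having_nans = np.isnan(arr[-1, ...])
                                  ~~~^^^^^^^^^
IndexError: index -1 is out of bounds for axis 0 with size 0
```

View pics/wb.png

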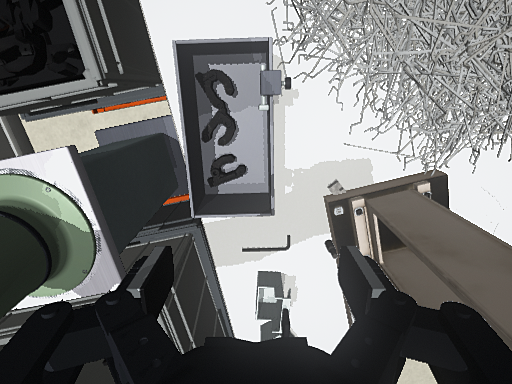

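```bash
cat > fit.py <<'E'
from h import *
np.set_printoptions(precision=1,suppress=True)
def rect(name,w,m):
    if m.sum()<8: return
    P=w[m][:,:2].astype(np.float32); r=cv2.minAreaRect(P)
    print(name,len(P),'z',np.percentile(w[m][:,2],[2,50,98]),'c',np.array(r[0]),'size',np.array(r[1]),'yaw',round(np.radians(r[2]),3),round(np.radians(r[2]-90),3))
for n in ['w_bin','top','side']:
    w=cloud(dict(np.load(f'pics/{n}.npz'))); x,y,z=w[...,0],w[...,1],w[...,2]
    b=(abs(x-454)<110)&(abs(y-130)<160)
    rect(n+' rim',w,b&(z>106)&(z<114.5)); rect(n+' clamp',w,b&(z>120)&(z<135))
    a=-0.25; c=np.array([454.5,130.5])
    X=(x-c[0])*np.cos(a)+(y-c[1])*np.sin(a); Y=-(x-c[0])*np.sin(a)+(y-c[1])*np.cos(a)
    f=b&(z>105)&(z<120)&(X>55)&(X<72)&(Y<30)
    l=cv2.fitLine(np.c_[x[f],y[f]].astype(np.float32),cv2.DIST_HUBER,0,.01,.01).ravel(); print(' far wall',f.sum(),l[2:], 'yaw',np.arctan2(-l[0],l[1])%np.pi-np.pi,'X',np.percentile(X[f],[2,50,98]),'z',np.median(z[f]),'Y',Y[f].min())
    s=b&(z>85)&(z<120)&(X>40)&(X<58)&(Y>0)&(Y<100)
    print(' slide region'); 
    if s.sum(): print(np.c_[X[s],Y[s],z[s]][np.argsort(Y[s])][:25].T)
E
python3 fit.py
```

```text
w_bin rim 2056 z [106.6 110.7 112.7] c [466.8 129. ] size [250.3 152.7] yaw 1.401 -0.169
w_bin clamp 505 z [126.  127.9 129.5] c [527.4 188.9] size [29.5 26. ] yaw 1.397 -0.174
 far wall 350 [509.4  78. ] yaw -0.19054055 X [58.6 66.  71.6] z 110.65367945576367 Y -118.55720744922661
 slide region
[[ 43.9  45.3  46.6  49.4  48.   50.7  52.2  53.5  54.9  43.8  45.2  46.6
   47.9  49.3  50.6  52.   57.9  53.4  56.2  54.7  43.8  45.1  46.5  47.8
   49.2]
 [ 38.8  38.9  39.   39.1  39.1  39.2  39.2  39.3  39.4  40.2  40.2  40.3
   40.4  40.5  40.6  40.6  40.6  40.6  40.8  40.8  41.5  41.5  41.6  41.7
   41.8]
 [113.7 114.  114.6 113.8 115.9 114.9 113.7 114.2 114.8 115.6 114.6 115.2
  115.  115.1 116.3 114.7 107.2 114.3 114.2 116.4 114.4 114.4 115.5 115.9
  114.6]]
top rim 433 z [106.3 109.  113.2] c [464.2 127.7] size [250.4 146.9] yaw 1.402 -0.169
top clamp 102 z [121.5 125.8 130.2] c [528.1 186.6] size [30.  27.6] yaw 1.371 -0.199
 far wall 87 [509.2  75.6] yaw -0.18741989 X [58.5 66.7 71.7] z 108.69515380336566 Y -121.64159699288548
 slide region
[[ 46.2  44.3  48.5  51.3  47.3  49.6  5
[... 495 characters left out ...]
138.1] yaw 1.403 -0.167
side clamp 58 z [120.3 124.6 126.4] c [530.3 185.9] size [29.1 25. ] yaw 1.406 -0.165
 far wall 48 [508.1  68.4] yaw -0.28556228 X [55.6 67.8 71.9] z 108.01428649438526 Y -121.19513496516834
 slide region
[[ 50.2  49.7  52.5  55.1  57.6  52.6  51.5  51.6  56.9  57.7  57.1  57.2
   49.8  51.9  54.6  55.3  47.3  55.1  54.2  47.1  49.5  54.   54.9  46.9
   52.5]
 [ 35.8  36.1  36.2  36.2  36.5  37.2  37.3  37.3  37.3  37.4  37.6  37.7
   37.7  37.9  38.2  38.3  38.6  38.6  38.7  38.9  38.9  39.   39.1  39.1
   39.2]
 [111.7 102.5 105.5 102.5  99.3 108.   86.7  89.8  86.7 101.9  89.7  92.7
  107.8  95.6  95.5 110.5 113.3 107.3  89.1 110.2 104.2  85.9 104.1 107.1
  110. ]]
```

```bash
sed -i 's/a=-0.25/a=-0.171/; s/&(Y<30)/\&(Y<25)/' fit.py; python3 fit.py | grep -A5 -E 'far wall|slide' | grep -v -E 'rim|clamp|^--' | cut -c1-150
python3 - <<'E'
from h import *
for n in ['w_bin','top']:
    w=cloud(dict(np.load(f'pics/{n}.npz'))); x,y,z=w[...,0],w[...,1],w[...,2]
    b=(abs(x-454)<110)&(abs(y-130)<160)
    a=-0.171; c=np.array([454.5,130.5])
    X=(x-c[0])*np.cos(a)+(y-c[1])*np.sin(a); Y=-(x-c[0])*np.sin(a)+(y-c[1])*np.cos(a)
    m=b&(z>106)&(z<113)&(abs(X)<75)
    print(n,'X',np.percentile(X[m],[0.5,99.5]),'Y',np.percentile(Y[m],[.5,99.5]))
    h=m&(X>50)&(Y<25); print(np.histogram(X[h],np.arange(54,74,1)))
    nr=m&(X<-50); print(np.histogram(X[nr],np.arange(-74,-54,1)))
E
```

```text
far wall 354 [509.2  74.4] yaw -0.17277908 X [57.3 63.3 65.9] z 110.67009987711216 Y -123.2619607457037
 slide region
[[ 57.8  56.4  55.1  52.3  53.7  49.6  48.2  50.9  46.8  56.5  57.8  55.1
   52.3  53.7  51.   49.6  48.2  46.9  57.9  56.5  53.8  55.1  52.4  51.
   49.6]
 [ 35.   35.   35.   35.1  35.1  35.2  35.2  35.2  35.2  36.3  36.3  36.3
   36.4  36.4  36.5  36.5  36.5  36.6  37.5  37.6  37.7  37.7  37.7  37.8
 far wall 97 [508.3  68. ] yaw -0.17327738 X [60.3 63.7 66.7] z 108.4263224740605 Y -125.22209530635132
 slide region
[[ 54.   48.9  51.2  47.   50.1  52.4  57.   56.3  54.5  47.3  46.5  50.1
   52.3  46.8  46.4  55.8  49.4  54.3  56.6  52.9  48.2  55.7  53.7  49.6
   52.5]
 [ 32.2  32.2  32.4  32.5  32.6  32.8  33.2  33.6  33.9  34.   34.6  34.9
   35.   36.2  36.6  36.7  37.8  38.7  38.9  39.5  40.1  44.3  44.5  45.7
 far wall 74 [509.9  56.4] yaw -0.19186997 X [55.3 66.8 69.4] z 108.02337525495003 Y -125.76210131816038
 slide region
[[ 57.8  52.8  55.2  52.4  55.3  54.3  54.4  54.7  52.6  57.4  58.   57.1
   56.9  57.8  50.2  52.4  55.4  50.   57.2  51.6  49.8  54.9 
[... 416 characters left out ...]
2, 73]))
(array([  0,   0,   0,   0,   0,   0,   0,   0,   0,   3,  88, 119, 125,
       132, 194,  84,   5,   5,   8]), array([-74, -73, -72, -71, -70, -69, -68, -67, -66, -65, -64, -63, -62,
       -61, -60, -59, -58, -57, -56, -55]))
top X [-63.40809134  66.77018031] Y [-126.01155875  123.96097723]
(array([ 0,  0,  0,  0,  0,  1,  1, 10, 18, 19, 12, 16,  8,  0,  0,  0,  0,
        0,  0]), array([54, 55, 56, 57, 58, 59, 60, 61, 62, 63, 64, 65, 66, 67, 68, 69, 70,
       71, 72, 73]))
(array([ 0,  0,  0,  0,  0,  0,  0,  0,  0,  0, 13, 28, 27, 26, 26, 19,  1,
        1,  1]), array([-74, -73, -72, -71, -70, -69, -68, -67, -66, -65, -64, -63, -62,
       -61, -60, -59, -58, -57, -56, -55]))
```

Run:
```python
from h import *
np.set_printoptions(precision=2,suppress=True)
O=[np.pi,0,np.pi/2-0.256]
arm.move_to([480.5,-217.3,200],O)
print(arm.observe()['force'])
arm.movel([480.5,-217.3,93],speed=100)
print(arm.observe()['eef_pos'],arm.observe()['force'])
arm.close(); o=arm.observe(); print('gap',o['finger_gap'],o['force'],o['t'])
arm.movel([480.5,-217.3,250],speed=120)
o=arm.observe(); print('lift',o['finger_gap'],o['force'],o['torque'],o['eef_pos'],o['t'])
```

```text
[ 0.53 -0.57  0.71]
[ 480.79 -217.42   93.48] [0.22 0.45 0.56]
gap 0.11049665624303451 [ 0.03 -1.35 -0.95] 8.925
lift 0.10807658132780197 [ 1.01  0.39 -3.02] [-0.06 -0.01  0.05] [ 480.23 -217.22  249.45] 10.3833
```

```bash
cat >> h.py <<'E'
A=-0.172; C=np.array([454.5,130.5]); R2=np.array([[np.cos(A),-np.sin(A)],[np.sin(A),np.cos(A)]])
OB=[np.pi,0,np.pi/2+A]
def tob(w): # world -> bin-like frame (origin C); rim at X 63.5, Y .85
    r=w.copy(); r[...,:2]=(w[...,:2]-C)@R2; return r
def tcp(X,Y,z): # TCP so that lip_seat is at X,Y (C frame) and height z
    return [*(C+R2@np.array([X-1,Y])),z+11]
E
python3 - <<'E'
from h import *
np.set_printoptions(precision=0,suppress=True,linewidth=200)
b=tob(cloud(dict(np.load('pics/w_bin.npz'))))
X,Y,z=b[...,0],b[...,1],b[...,2]
print('max height map, rows Y, cols X')
for y in range(-110,60,10):
    print(y,np.array([np.max(z[(abs(X-x-4)<4)&(abs(Y-y-5)<5)],initial=-1) for x in range(-8,60,8)]))
print(tcp(63.5,-50,250))
arm.move_to(tcp(63.5,-50,250),OB)
arm.movel(tcp(63.5,-50,152))
p=arm.camera('wrist'); np.savez('pics/w_hov.npz',**p)
f=p['frame']; cv2.imwrite('pics/hov.png',f[:,:,::-1]); o=arm.observe(); print(o['t'],o['force'],o['eef_pos'])
E
```

```text
max height map, rows Y, cols X
-110 [ 10.  10.   9.   9.  10.  10.   9.  10. 113.]
-100 [ 10.   9.  10.  10.  10.   9.  10.   9. 112.]
-90 [ 37.  27.  27.  10.  10.  10.   9.  10. 112.]
-80 [ 38.  38.  30.  29.  10.   9.   9.  10. 112.]
-70 [ 10.  26.  30.  29.  10.  10.  10.   9. 112.]
-60 [ 28.  25.  10.  10.  10.  10.  10.  10. 112.]
-50 [ 29.  26.  11.  10.  10.  10.  10.  10. 113.]
-40 [457.   9.  10.  10.  10.  10.  10.  10. 112.]
-30 [460. 463.  10.  10.  10.  10.   9. 455. 112.]
-20 [459. 468. 474. 474. 470. 470. 470. 474. 475.]
-10 [ 32. 468. 475. 476. 477.  10.  10. 476. 477.]
0 [ 35.  33.   9.  10.  10.   9.  10.   9. 112.]
10 [ 36.  35.  10.  10.  10.  10.  11.   9. 112.]
20 [ 35.   9.  10.  10.  10.  10.  10.  10. 112.]
30 [  9.  10.  10.  10.  10.  10. 116. 116. 116.]
40 [ 10.   9.  10.  10.  10.  10. 114. 116. 116.]
50 [ 32.  32.  10.  10.  10.  10.   9. 129. 129.]
[np.float64(507.52011800815205), np.float64(70.54070475396136), 261]
12.35 [ 0. -1. -4.] [508.  70. 164.]
```

View pics/hov.png

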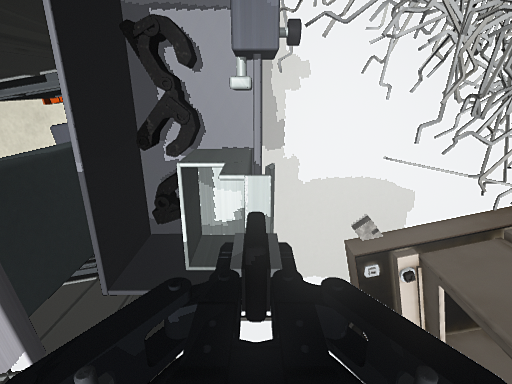

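Run:
```python
from h import *
np.set_printoptions(precision=1,suppress=True,linewidth=200)
b=tob(cloud(dict(np.load('pics/w_hov.npz'))));X,Y,z=b[...,0],b[...,1],b[...,2]
for zl,zh in [(148,150),(150,159),(125,140),(118,125),(106,113)]:
  for yl,yh in [(-30,-20),(-20,-14),(-14,-5),(-5,10),(10,25)]:
    m=(z>zl)&(z<zh)&(Y>yl)&(Y<yh)&(X>0)&(X<90)
    if m.sum()>5: print((zl,zh),(yl,yh),m.sum(),np.percentile(X[m],[1,50,99]),np.median(z[m]),Y[m].max())
h=b[150:245,225:285]
print('row profile'); 
for r in range(160,215,6): print(r,[tuple(np.round(b[r,c]).astype(int)) for c in range(230,286,5)])
# clips vs pocket
w=tob(cloud(dict(np.load('pics/w_bin.npz'))));X,Y,z=w[...,0],w[...,1],w[...,2]
for t in (22,26):
  print('clip maxX z>%d'%t,[(y,round(float(np.max(X[(z>t)&(z<60)&(X<45)&(abs(Y-y-5)<5)],initial=-99)),1)) for y in range(-95,55,10)])
print('floor',np.median(z[(X>30)&(X<50)&(Y>-60)&(Y<-20)]))
w=tob(cloud(dict(np.load('pics/w_hov.npz'))));X,Y,z=w[...,0],w[...,1],w[...,2]
print('hov clip',[(y,round(float(np.max(X[(z>26)&(z<60)&(X<45)&(abs(Y-y-5)<5)],initial=-99)),1)) for y in range(-5,55,10)])
s=(z>112)&(z<118)&(X>40)&(X<60)&(Y>20)&(Y<50); print('slide Ymin',np.percentile(Y[s],[1,10]),'X',np.percentile(X[s],[2,98]),np.median(z[s]))
```

```text
(148, 150) (-14, -5) 33 [42.9 52.2 70.7] 149.08299766759922 -10.051790297727054
(150, 159) (-30, -20) 452 [56.2 63.5 70.7] 157.50955669978504 -20.003690149585
(150, 159) (-20, -14) 289 [56.4 63.5 70.7] 157.56285044527118 -14.01860252337425
(150, 159) (-14, -5) 426 [42.8 57.5 71.1] 156.59893674218347 -10.065194923569722
(125, 140) (-30, -20) 115 [11.4 14.2 74.8] 126.88463549180491 -20.023351348058718
(125, 140) (-20, -14) 71 [11.5 14.2 74.7] 127.23379099714612 -14.033645753332932
(125, 140) (-14, -5) 420 [12.1 39.8 74.4] 127.01993746802135 -9.916927948327283
(118, 125) (-30, -20) 42 [13.6 14.2 14.5] 121.22415607655654 -20.18428049000145
(118, 125) (-20, -14) 27 [11.5 14.2 14.5] 122.45430622407142 -14.745996973670957
(118, 125) (-14, -5) 176 [12.2 33.  59. ] 121.78731974299536 -10.043462644647905
(106, 113) (-30, -20) 45 [13.9 14.4 65.9] 110.29468755345869 -20.008455913756475
(106, 113) (-20, -14) 69 [14.2 63.1 65.9] 110.83822950870302 -14.027285260667377
(106, 113) (-14, -5) 224 [12.8 51.2 65.8] 110.49184562622062 -5.0294593599471735
(106, 113) (-5, 10) 155 [61.7 63.7 65.8] 110.778058
[... 5468 characters left out ...]
6)), (np.int64(85), np.int64(-99), np.int64(1)), (np.int64(91), np.int64(-99), np.int64(1)), (np.int64(97), np.int64(-99), np.int64(1))]
clip maxX z>22 [(-95, -1.9), (-85, 16.7), (-75, 20.3), (-65, 17.0), (-55, 1.7), (-45, -3.4), (-35, -58.5), (-25, -4.8), (-15, 1.1), (-5, 5.9), (5, 5.0), (15, 3.5), (25, -5.8), (35, -10.0), (45, -11.4)]
clip maxX z>26 [(-95, -3.6), (-85, 16.7), (-75, 20.3), (-65, 17.0), (-55, -1.5), (-45, -6.7), (-35, -58.5), (-25, -4.8), (-15, 1.1), (-5, 4.9), (5, 5.0), (15, 3.5), (25, -5.8), (35, -10.0), (45, -11.4)]
floor 7.972597304054716
hov clip [(-5, 6.0), (5, 5.9), (15, 3.6), (25, -5.7), (35, -8.2), (45, -11.1)]
slide Ymin [34.6 35.2] X [46.7 59.9] 114.68787064695051
```

Run:
```python
from h import *
np.set_printoptions(precision=2,suppress=True,linewidth=200)
Y=-15
arm.movel(tcp(63.7,Y,152),speed=80); arm.wait(.2)
f0=np.array(arm.observe()['force']); print(f0)
z=152
while z>104:
    z-= 4 if z>114 else .5
    arm.movel(tcp(63.7,Y,z),speed=40); 
    o=arm.observe(); f=np.array(o['force'])-f0
    if z<128: print(z,f,o['eef_pos'])
    if f[2]>6 or np.hypot(*f[:2])>8: break
arm.wait(.3);o=arm.observe();print(o['t'],z,np.array(o['force'])-f0,o['torque'],o['eef_pos'])
p=arm.camera('wrist'); np.savez('pics/w_hook.npz',**p); save(p,'hook')
b=tob(cloud(p));X,Yb,zz=b[...,0],b[...,1],b[...,2]
m=(zz>112)&(zz<125)&(Yb>Y+20)&(Yb<Y+36)&(X>50)&(X<80); print('bridge top',np.median(zz[m]),np.percentile(X[m],[2,98]))
m=(zz>106)&(zz<113)&(Yb>27)&(Yb<45)&(X>60.5)&(X<67); print('rim',np.median(zz[m]))
```

```text
[ 0.57  0.46 -3.04]
124 [-0.64 -0.74  0.1 ] [513.6  104.92 134.78]
120 [-0.6  -1.12 -0.52] [513.59 104.96 130.78]
116 [ 0.88  0.07 -0.16] [513.6  104.96 126.77]
112 [-0.61 -0.05 -0.28] [513.59 104.95 122.78]
111.5 [-0.62 -0.45  0.36] [513.72 105.01 122.52]
111.0 [ 0.23  0.33 -0.02] [513.71 105.   121.99]
110.5 [-0.42 -0.93 -1.15] [513.68 105.02 121.47]
110.0 [-1.95 -0.72 -0.71] [513.72 104.98 120.98]
109.5 [-4.36 -0.4  12.69] [513.76 104.99 120.93]
17.1917 109.5 [-4.23 -0.87 11.77] [-0.06  0.73  0.04] [513.76 105.01 120.92]
bridge top 114.85735936538237 [56.   70.34]
rim 110.69467396391536
```

Run:
```python
from h import *
np.set_printoptions(precision=2,suppress=True,linewidth=200)
f0=np.array([.4,0,-3.1]); ey=R2[:,1]
def st():
    o=arm.observe(); f=np.array(o['force'])-f0; return -f[:2]@ey, f[:2]@R2[:,0], f[2], ((np.array(o['eef_pos'][:2])-C)@R2)[1], o['t']
Z=109.7; Y=-15
arm.movel(tcp(63.6,Y,Z),speed=10); print(st())
log=[]
while Y<9:
    fine = Y>=1.0
    Y+= .15 if fine else 1.0
    arm.movel(tcp(63.6,Y,Z),speed=8); s=st(); log.append(s)
    print(round(Y,2),np.array(s))
    if s[0]>12: break
```

```text
(np.float64(1.1027107324457588), np.float64(-2.547699624113975), np.float64(8.637564242985636), np.float64(-14.980490409940122), 17.4917)
-14.0 [  4.87  -2.79   9.53 -14.62  17.77]
-13.0 [  5.92  -2.73   9.85 -13.81  18.04]
-12.0 [  6.14  -1.16   8.62 -12.79  18.32]
-11.0 [  6.49  -1.2    8.5  -11.76  18.59]
-10.0 [  4.95  -1.08   8.53 -10.79  18.87]
-9.0 [ 4.81 -0.1   8.08 -9.77 19.14]
-8.0 [ 5.68 -0.56  8.72 -8.77 19.42]
-7.0 [ 5.38 -0.15  8.09 -7.77 19.69]
-6.0 [ 5.15 -0.89  8.05 -6.76 19.97]
-5.0 [ 4.73 -1.08  8.07 -5.76 20.24]
-4.0 [ 7.36 -0.92  8.12 -5.04 20.52]
-3.0 [ 9.28 -1.3   9.25 -4.29 20.79]
-2.0 [ 9.23  0.12  9.18 -3.37 21.07]
-1.0 [ 8.82  0.27  9.19 -2.39 21.34]
0.0 [ 8.72 -1.14  9.1  -1.4  21.62]
1.0 [ 8.29 -0.11 11.01 -0.39 21.89]
1.15 [ 9.1  -1.13 10.29 -0.32 22.14]
1.3 [ 9.52 -0.95 10.2  -0.2  22.39]
1.45 [10.01 -0.85 10.37 -0.07 22.64]
1.6 [10.17 -1.15  9.22  0.08 22.89]
1.75 [10.07 -1.15  9.99  0.23 23.14]
1.9 [10.78 -0.93  9.72  0.36 23.39]
2.05 [ 9.11 -1.05  9.91  0.53 23.64]
2.2 [10.23 -2.15 10.51  0.69 23.89]
2.35 [ 8.78 -0.67 10.56  0.8  24.14]
2.5 [ 9.78 -0
[... 417 characters left out ...]
 27.14]
4.3 [10.69 -0.88 10.45  2.75 27.39]
4.45 [10.37 -0.81 10.92  2.89 27.64]
4.6 [ 8.9  -0.59 10.34  3.03 27.89]
4.75 [10.   -0.92  9.77  3.22 28.14]
4.9 [10.55 -0.95 10.2   3.34 28.39]
5.05 [10.49  0.36  9.92  3.5  28.64]
5.2 [10.53 -1.07 10.29  3.64 28.89]
5.35 [10.14 -2.06  9.37  3.8  29.14]
5.5 [10.5   0.7  10.66  3.96 29.39]
5.65 [ 9.86 -1.2  10.93  4.1  29.64]
5.8 [10.69 -0.21  9.83  4.27 29.89]
5.95 [10.19 -2.14 10.92  4.41 30.14]
6.1 [10.96 -1.08  9.69  4.54 30.39]
6.25 [ 9.81 -1.37 10.68  4.69 30.64]
6.4 [ 9.92 -0.88 11.    4.84 30.89]
6.55 [ 9.94 -1.82 10.51  4.98 31.14]
6.7 [10.45 -0.36 10.26  5.03 31.39]
6.85 [11.04 -1.42 11.26  5.1  31.64]
7.0 [12.53 -2.05 10.83  5.12 31.89]
```

Run:
```python
from h import *
np.set_printoptions(precision=2,suppress=True,linewidth=200)
f0=np.array([.4,0,-3.1]); ey=R2[:,1]
def st():
    o=arm.observe(); f=np.array(o['force'])-f0; return np.array([-f[:2]@ey, f[:2]@R2[:,0], f[2], ((np.array(o['eef_pos'][:2])-C)@R2)[1], o['eef_pos'][2],o['t']])
Z=109.7; Y=7.0
while Y<9.5:
    Y+=.15; arm.movel(tcp(63.6,Y,Z),speed=8); s=st(); print(round(Y,2),s)
    if s[0]>19.3: break
for i in range(5): arm.wait(.2); print('hold',st())
p=arm.camera('wrist'); save(p,'seat'); np.savez('pics/w_seat.npz',**p)
b=tob(cloud(p));X,Yb,zz=b[...,0],b[...,1],b[...,2]
m=(zz>112)&(zz<118)&(X>57)&(X<71)&(Yb>25)&(Yb<44); print('bridge top',np.median(zz[m]),np.percentile(X[m],[2,98]))
```

```text
7.15 [ 12.82  -1.02  10.42   5.13 120.98  32.14]
7.3 [ 14.2   -0.78  11.6    5.14 120.98  32.39]
7.45 [ 13.66   0.19  12.89   5.18 121.    32.64]
7.6 [ 15.04  -1.04  13.03   5.23 120.99  32.89]
7.75 [ 16.21  -0.98  13.59   5.28 121.    33.14]
7.9 [ 16.32  -2.09  13.63   5.29 121.01  33.39]
8.05 [ 17.    -1.18  14.21   5.31 121.    33.64]
8.2 [ 17.17  -2.33  14.28   5.33 121.03  33.89]
8.35 [ 18.9   -0.88  14.94   5.37 121.04  34.14]
8.5 [ 18.85  -0.41  14.31   5.4  121.04  34.39]
8.65 [ 19.61  -1.7   15.23   5.42 121.04  34.64]
hold [ 19.41  -2.14  14.89   5.42 121.05  34.84]
hold [ 20.09  -1.57  15.39   5.41 121.04  35.04]
hold [ 19.94  -1.71  15.33   5.42 121.04  35.24]
hold [ 20.46  -1.28  15.35   5.42 121.03  35.44]
hold [ 20.08  -1.46  15.71   5.43 121.04  35.64]
bridge top 114.79489632226725 [57.14 70.8 ]
```

View pics/seat.png

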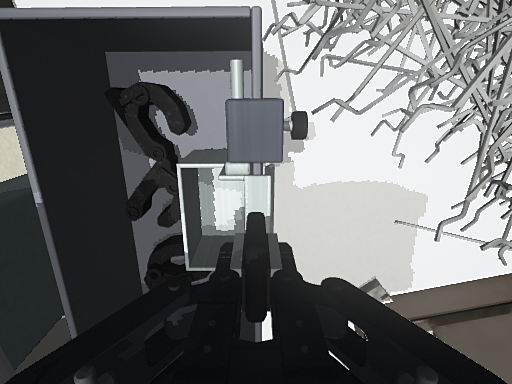

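Run:
```python
from h import *
np.set_printoptions(precision=2,suppress=True,linewidth=200)
f0=np.array([.4,0,-3.1]); ey=R2[:,1]
def st():
    o=arm.observe(); f=np.array(o['force'])-f0; return np.array([-f[:2]@ey, f[:2]@R2[:,0], f[2], ((np.array(o['eef_pos'][:2])-C)@R2)[1], o['eef_pos'][2],o['t']])
Z=109.7; Y=8.65
for i in range(4):
    Z+=.1; arm.movel(tcp(63.6,Y,Z),speed=8); s=st(); print(round(Z,2),s)
    if s[2]<8: break
while s[0]<18.3 and Y<9.6:
    Y+=.15; arm.movel(tcp(63.6,Y,Z),speed=8); s=st(); print(round(Y,2),s)
for i in range(4): arm.wait(.2); print('hold',st())
```

```text
109.8 [ 19.35  -0.34  13.93   5.44 121.07  35.94]
109.9 [ 18.84  -1.34  11.61   5.48 121.12  36.19]
110.0 [ 17.91  -0.84  10.54   5.54 121.15  36.44]
110.1 [ 18.75   0.97   8.49   5.56 121.18  36.69]
hold [ 18.12   0.33   8.45   5.57 121.18  36.89]
hold [ 18.33   0.72   8.73   5.53 121.19  37.09]
hold [ 18.22  -0.41   8.5    5.58 121.19  37.29]
hold [ 18.44   0.46   8.67   5.56 121.2   37.49]
```

Run:
```python
from h import *
np.set_printoptions(precision=2,suppress=True,linewidth=200)
f0=np.array([.4,0,-3.1]); ey=R2[:,1]
def st():
    o=arm.observe(); f=np.array(o['force'])-f0; return np.array([-f[:2]@ey, f[:2]@R2[:,0], f[2], ((np.array(o['eef_pos'][:2])-C)@R2)[1], o['eef_pos'][2],o['t']])
for Y,Z in [(7.5,110.1),(6.5,110.1),(6.0,110.2),(5.8,110.35)]:
    arm.movel(tcp(63.6,Y,Z),speed=8); print(Y,st())
arm.open_gripper(); arm.wait(.3); print('open',st(),arm.observe()['finger_gap'])
arm.movel(tcp(63.6,5.8,200),speed=60)
arm.movel(tcp(63.6,-60,290),speed=150)
arm.wait(.3)
p=arm.camera('wrist'); save(p,'end')
b=tob(cloud(p));X,Yb,zz=b[...,0],b[...,1],b[...,2]
m=(zz>112)&(zz<118)&(X>50)&(X<78)&(Yb>27)&(Yb<44)
print('bridge top left',np.median(zz[m]),np.percentile(X[m],[2,98]))
m=(zz>112)&(zz<118)&(X>50)&(X<78)&(Yb>-34)&(Yb<-17)
if m.any(): print('bridge top right',np.median(zz[m]),np.percentile(X[m],[2,98]))
m=(zz>106)&(zz<113)&(X>60)&(X<67)&(Yb<-45)&(Yb>-110)
if m.any(): print('rim',np.median(zz[m]),np.percentile(X[m],[2,98]))
m=(zz>122)&(zz<160)&(X>50)&(X<78)&(abs(Yb)<35)
if m.any(): print('grip',cv2.minAreaRect(b[m][:,:2].astype(np.float32)),np.percentile(zz[m],[5,50,95]))
for q in ['lip_seat','holder_grip']: print(q,[tob(np.array(r['point'])) for r in arm.spot_point(p,q)[:1]])
print(st())
```

```text
7.5 [ 12.71   0.71   5.85   5.34 121.13  37.78]
6.5 [  7.53   1.2    3.16   5.16 121.07  38.06]
6.0 [  6.33   0.56   0.42   5.17 121.11  38.31]
5.8 [  6.18   1.28  -0.3    5.14 121.2   38.56]
open [ -0.24   0.1    2.59   5.78 121.34  39.58] 1.001745655502477
bridge top left 114.84257703678475 [52.8 70. ]
bridge top right 114.847920377299 [53.86 70.48]
rim 110.85558177460626 [61.29 66.21]
grip ((61.709468841552734, 4.607011795043945), (38.52616500854492, 10.252705574035645), 89.69252014160156) [131.99 157.37 158.79]
lip_seat [array([ 60.79,   5.89, 112.  ])]
holder_grip [array([ 60.17,   0.1 , 132.7 ])]
[ -0.16   0.24   2.76 -59.98 300.85  42.57]
```

View pics/end.png

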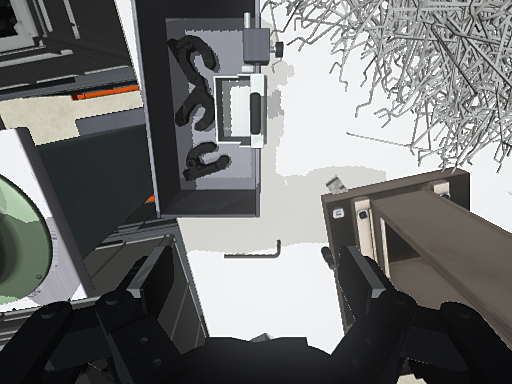

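```bash
python3 -c "
from plant import arm
print(arm.finish_job(), arm.observe()['t'])"
```

```text
the job is handed in; nothing more can be done
the job is handed in; nothing more can be done
```

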